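# Clamp a kitchen knife in the sharpening stand with its ratchet thimble

## Task

Take the black-handled knife from the chopping board and slide its blade, nose first, between the guides of the sharpening stand until you feel the nose press lightly on the orange stop (about 5 N, never over 15 N); lay it down there with the handle on the black rail and let go. Then turn the red ratchet cap clockwise until it slips on the clamped blade, and go on slipping for about a quarter turn more (an eighth at least, three eighths at most), leaving the knife clamped flat and home against the stop. Leave the other things on the counter where they are.

Things in the scene. Friction and masses are not known exactly. Their poses are not given: they have to be found in the camera images.
- knife_grip (a point): centre of the black handle (110 x, 24 y, 16 z mm) of the loose knife lying on its side on the white chopping board (340 x 240 x 10 mm). x runs towards the blade's nose, z up. Take it across its 24 mm width, up to 30 mm either way along x. When home in the stand this point is at (-135, 0, 45) mm in the stand's frame.
- knife_tip (a point): middle of the squarish nose of the blade, 165 mm ahead of the handle's centre; same axes. The steel blade is 110 x 34 x 3 mm, centred on the handle's axis in y and z; over its last 18 mm it narrows to 22 mm.
- knife: the whole knife, about 0.16 kg, balanced 20 to 30 mm ahead of the handle's centre; origin at the handle's underside below its centre; same axes as knife_grip.
- stand: grey sharpening stand, fixed; origin on the counter under the spindle axis, x the way the knife is pushed in, z up. Base plate 12 mm thick, x -190 to 80, y +-50 mm. Black handle rail 16 mm wide, top at 37 mm, x -180 to -90. Anvil top at 43.5 mm, x -20 to 30, between guides 38 mm apart, 8 mm high, with a flared mouth from x -40. Column and arm over the anvil: x -18 to 76, y +-18, top at 95 mm.
- stop_face (a point): point on the face of the orange stop where the middle of the blade's nose must touch: 30 mm beyond the spindle axis, midway between the guides, 45 mm above the counter (1.5 mm above the anvil); same axes as the stand.
- stop: the orange stop block, 36 mm wide, 14 mm high, rigid; origin at the foot of its face. Press the nose on it with about 5 N for a moment, so that the knife is truly home (2 N at least); more than 15 N is too much.
- cap (a point): centre of the red knurled ratchet cap, 30 mm across, 24 mm high, white mark on top, on the vertical spindle axis 143 mm above the counter; does not rise or sink; axes as the stand. Clockwise from above it drives the silver thimble below it (24 mm across, 33 mm high; must be free to stand still, so grip the cap only) at 0.14 N m, lowering a 16 mm round pad on the blade. Regrasp as needed.
- ratchet (a joint): angle (rad) by which the cap has slipped clockwise on the thimble: 0 at the start and while the thimble follows, which takes an unknown 0.5 to 5 rad (the pad starts 5 to 13 mm above the anvil). Once the pad bears on the blade the thimble stands still, the cap slips at 0.27 N m and this grows. The clamp stays when let go. A quarter turn is 1.57.
- tomato_a: red tomato, 66 mm across, on the chopping board; origin at its underside. Leave alone.
- tomato_b: red tomato, 72 mm across, on the counter near the robot. Leave alone.
- whetstone: grey-blue sharpening stone on a wooden base, 200 x 75 x 36 mm. Leave alone.
- tea_tin: yellow and blue tea tin, 72 mm across, 150 mm high. Leave alone.
- mug: blue mug, 82 mm across, 90 mm high. Leave alone.
- bowl: white bowl, 150 mm across, 60 mm high. Leave alone.
- mill: dark wooden pepper mill, 54 mm across, 152 mm high. Leave alone.
- jar: jar of red sauce with a brass lid, 72 mm across, 100 mm high. Leave alone.
Things that resemble listed ones, but are neither listed nor needed, are in the scene too. Leave any blue look-alike of the knife alone.

How it is judged:
By the outcome, as a careful person would: the job done as asked, in the order asked, and still so for the second after the job is handed in, with the robot touching nothing.
It also fails if it takes over 72 s, if anything falls off the work surface, if the arm or the gripper's body presses on something with over 40 N, if the wrist force passes 120 N, or if a joint passes its speed limit or range.

## Robot

A 6-joint arm with a two-finger parallel gripper is mounted at the origin on the work surface. World frame = base frame: x ahead of the robot, y to its left, z up, the work surface at z = 0. Lengths are in mm, angles in rad, forces in N, time in s.
With the tool pointing down it reaches from about 275 to 1000 mm from the base axis. Payload 8.4 kg.
Tool frame: the origin (TCP) lies where the fingers leave the gripper's body, on its centre line; the fingertips stand 73 mm ahead of it and the grasp point (between the pads) lies 54 mm ahead of it (grip_point_offset is the distance from the TCP to the grasp point, in mm); z points along the fingers, y is the direction in which the jaws open and shut (so a half turn about z gives the same grasp; the last joint's range is limited). The gripper opens to 85 mm and grips with 20 to 120 N. Pads are 22 mm wide; open, the fingers measure 114 mm over their backs; the gripper's body (76 mm by 85 mm) begins 54 mm behind the grasp point. The pads swing forward as they close: fully open they stand 13 mm farther back than shut.
Start: joints at [-1.244, 0.353, 1.633, -0, 1.155, -0.002], TCP at [201.816, -591.522, 303.881] pointing down, gripper open.
Joint ranges: [-2.63, 2.63], [-0.92, 2.1], [0.06, 2.66], [-1.3, 4.44], [0, 2.69], [-3.02, 3.02]. Speed limits (rad/s): [2.22, 2.22, 2.79, 3.14, 3.14, 3.14].

## Interface

Orientations are given as [roll, pitch, yaw] about the fixed x, y, z axes, in that order (R = Rz(yaw) Ry(pitch) Rx(roll)).
In Python, from rig import sense, grab_frame, sign_off, grip_point_offset gives the robot as it stands. The module is installed in compiled form; this text tells all that it offers.
- The arm moves only by the tool drive_tool, never from a script. Its argument "targets" is one flat list of numbers, 7 for each row, row after row: the shift along the tool's x, y, z in m, then the turn, a rotation vector about the tool's x, y, z in rad, then the opening, from 0 (shut) to 1 (fully open). In form: [tx, ty, tz, wx, wy, wz, grip, tx, ty, tz, wx, wy, wz, grip, ...]. A call has 1 to 12 rows; each row is the pose to reach, as a shift and turn from the pose commanded when the call began, along the tool's axes at that moment; what a row does not reach only later rows make up. A row lasts 1/12 s, in which the tool goes at most 41.7 mm and 7.16 degrees, less where a joint would pass 70% of its speed; a pose out of reach is approached as far as the arm can. A call with a gripper value outside its range is refused whole. The fingers move at their own pace and stop on an object; "force" is the grip in N (left out, the last holds). Time passes only in rows, so rows that repeat a pose let the fingers close. It gives the time, the measured TCP pose, the force and the opening at its end, in the units of the state.
- sense(): the state, without advancing time (a new reading comes with each control period).
- grab_frame(name): name is "scene" or "top" or "wrist"; returns a dict with "color" (420x560x3 uint8, blue, green, red), "vertical_fov" (degrees; the focal length in pixels is half the picture's height over the tangent of half this angle, whatever the lens; pixels are square), "cx", "cy" (the principal point, pixels), "k1" (the pictures are not rectified: a ray, as slopes to the right and down, at radius r is drawn at 1 + k1 r^2 times it, then the intrinsics apply), "world_from_camera" (4x4, takes a point from camera to world coordinates). Camera axes: x right, y down, z forward; pixel columns grow to the right and rows downward; lengths in mm; the calibration is good to about 2 mm. A picture is of the moment at which its call begins. There is no depth.
- sign_off(): hands the job in, once; it reports no verdict.
The state is a dict: "clock": time; "qpos": joint angles; "qvel": joint speeds; "joint_efforts": joint torques, N m; "eef_pos": TCP position; "tcp_rot": TCP orientation; "contact_force": force on the tool from outside, world axes, zero at the start; "wrist_torque": the same for the moment, N m; "opening": opening from 0.0 (shut) to 1.0 (fully open).
Only numpy, scipy, OpenCV 4.12 (cv2) and the standard library are available. Lean on these libraries where they do the work, as an engineer would, in place of code of your own. Each camera call takes 0.05 s, during which the arm holds its last target. There are 200 camera calls.

## Working session

There is one attempt and no reset: what is moved stays moved. The work goes in short steps, Python scripts to look and compute and a tool call to move; the robot and the scene stay as the last step left them, time stands still between calls to the robot, and variables do not carry over. Pictures are saved under pics/ and viewed, about 8 in all and at most 12, crops included, and the job is handed in when it is done.

Besides the shell and the picture viewer there is one more tool, called after "Call:" by a JSON object that holds its "fn" and its "kwargs". drive_tool: Moves the arm, as the interface text tells. Its arguments: {"type":"object","properties":{"targets":{"type":"array"},"force":{"type":"number"}},"required":["targets"]}

```bash
mkdir -p pics; python3 - <<'E'
from rig import *
import cv2
s=sense();print(s,grip_point_offset)
for n in("scene","top"):
    f=grab_frame(n);cv2.imwrite(f"pics/{n}0.png",f["color"]);print(n,f["vertical_fov"],f["cx"],f["cy"],f["k1"],f["world_from_camera"].round(3).tolist())
E
```

```text
{'clock': 0.0, 'qpos': array([-1.24444048e+00,  3.53652699e-01,  1.63414686e+00,  3.87384332e-06,
        1.15520603e+00, -2.41931509e-03]), 'qvel': array([-8.49309290e-04, -7.20099543e-05,  7.84717501e-05, -3.96233440e-04,
        8.03598588e-04,  1.18115799e-03]), 'joint_efforts': array([-9.66705411e-04, -6.05260777e+01, -3.42074561e+01, -1.40135476e-04,
        9.29710484e-03, -1.76953159e-05]), 'eef_pos': array([ 201.66904386, -591.16436485,  303.15332761]), 'tcp_rot': array([-3.14017973e+00, -6.96019290e-06,  3.28773595e-01]), 'contact_force': array([-0.68100828, -0.07077381,  0.85499197]), 'wrist_torque': array([ 0.01409081,  0.0085384 , -0.00633979]), 'opening': 0.9989993705621649} 53.900000000000006
scene 53.26035268947914 286.2776123523714 208.27234081846115 0.010786170755085745 [[-0.475, 0.719, -0.507, 1244.456], [0.88, 0.386, -0.277, 279.596], [-0.004, -0.578, -0.816, 1209.733], [0.0, 0.0, 0.0, 1.0]]
top 47.277094745732526 282.98643891161055 210.03453053520875 -0.13064213105470118 [[-0.028, -0.997, 0.071, 444.492], [-1.0, 0.027, -0.016, -89.588], [0.014, -0.071, -0.997, 1856.097], [0.0, 0.0, 0.0, 1.0]]
```

View pics/top0.png

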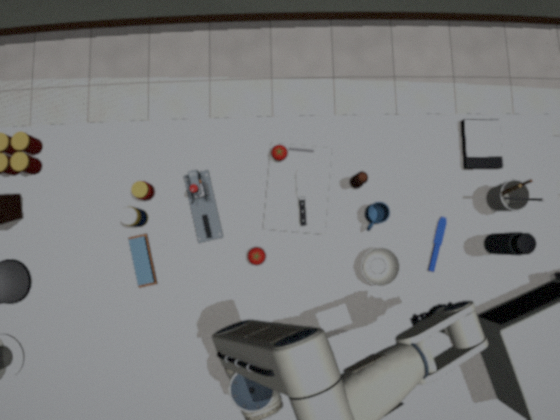

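View pics/scene0.png

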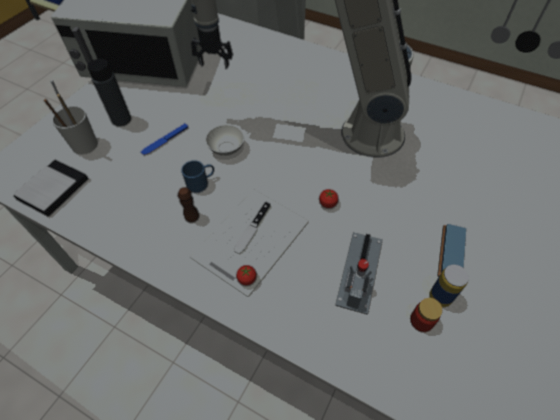

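Top view: knife handle at about (303,212) with the blade up to (296,172). The stand's rail is at (206,226) and its red cap at (195,188). In the scene view the handle is at (261,213) and the cap at (363,265).

```bash
cat > h.py <<'E'
import numpy as np,cv2
from rig import *
from scipy.spatial.transform import Rotation as R
def K(f):
    F=f["color"].shape[0]/2/np.tan(np.radians(f["vertical_fov"]/2));return F
def ray(f,uv):
    F=K(f);d=np.array([(uv[0]-f["cx"])/F,(uv[1]-f["cy"])/F]);p=d.copy()
    for _ in range(20): p=d/(1+f["k1"]*(p@p))
    T=np.array(f["world_from_camera"]);return T[:3,3],T[:3,:3]@np.array([p[0],p[1],1])
def plane(f,uv,z):
    o,d=ray(f,uv);return o+d*(z-o[2])/d[2]
def proj(f,P):
    T=np.array(f["world_from_camera"]);c=T[:3,:3].T@(np.array(P)-T[:3,3]);p=c[:2]/c[2];p=p*(1+f["k1"]*(p@p));return p*K(f)+[f["cx"],f["cy"]]
def blobs(m,amin):
    n,l,st,c=cv2.connectedComponentsWithStats(m.astype(np.uint8))
    return [(st[i],l==i) for i in range(1,n) if st[i][4]>=amin]
def rect(m):
    ys,xs=np.nonzero(m);return cv2.minAreaRect(np.c_[xs,ys].astype(np.float32))
def axis(f,m,z):
    ys,xs=np.nonzero(m);P=np.array([plane(f,(x,y),z) for x,y in zip(xs,ys)])[:,:2]
    (c,s,a)=cv2.minAreaRect(P.astype(np.float32));w=np.linalg.eigh(np.cov(P.T))[1][:,1];w=w*np.sign(w[0])
    return np.array(c).round(1),np.round(s,1),P.mean(0).round(1),np.arctan2(w[1],w[0]).round(3)
E
python3 - <<'E'
from h import *
f=grab_frame("top");im=f["color"].astype(int);v=im.max(2)
for nm,(x0,x1,y0,y1),z in(("knife",(270,330,160,230),26-0.),("rail",(183,222,195,243),37)):
    m=np.zeros(v.shape,bool);m[y0:y1,x0:x1]=(v<55)[y0:y1,x0:x1]
    for st,b in blobs(m,15): print(nm,st,axis(f,b,z))
hs=cv2.cvtColor(f["color"],cv2.COLOR_BGR2HSV)
m=((hs[...,0]<8)|(hs[...,0]>172))&(hs[...,1]>140)&(hs[...,2]>60)
m[:, :183]=0;m[:,222:]=0
for st,b in blobs(m,5): print("red",st,axis(f,b,150))
c=f["color"][140:250,170:340];cv2.imwrite("pics/crop1.png",cv2.resize(c,None,fx=4.5,fy=4.5,interpolation=cv2.INTER_CUBIC))
E
```

```text
knife [301 213   4   6  20] (array([ 550.9, -192.5]), array([11.5, 19.2]), array([ 550.2, -191.3]), np.float64(0.137))
rail [203 216   8  21  71] (array([520.3, 173.2]), array([78.5, 13.1]), array([520.8, 173.6]), np.float64(0.209))
red [190 185   8   7  29] (array([652.9, 202. ]), array([23.2, 17.7]), array([654.1, 201.3]), np.float64(0.876))
```

View pics/crop1.png

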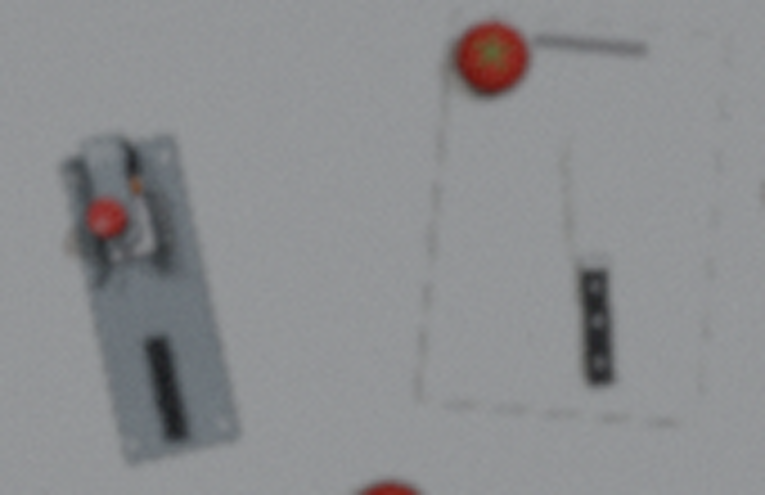

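```bash
cat >> h.py <<'E'
def rel(pos,yaw,pitch=0):
    s=sense();R0=R.from_euler("xyz",s["tcp_rot"]);Rt=R.from_euler("xyz",[np.pi,pitch,yaw])
    t=R0.inv().apply(np.array(pos)-s["eef_pos"])/1000;w=(R0.inv()*Rt).as_rotvec()
    print("at",s["clock"],s["eef_pos"].round(1),s["tcp_rot"].round(3),"F",s["contact_force"].round(1),"q6",s["qpos"][5].round(2));print("REL",t.round(4).tolist(),w.round(4).tolist())
E
python3 - <<'E'
from h import *
f=grab_frame("top")
c=lambda u,v:(170+u/4.5-.4,140+v/4.5-.4)
for p,z in(((595,326),26),((594,268),26),((599,384),26),((565,140),18),((107,217),155)): print(p,plane(f,c(*p),z).round(1))
P=plane(f,c(595,326),26)
rel([P[0]+30,P[1],260],0.1)
E
```

```text
(595, 326) [ 564.2 -190.3   26. ]
(594, 268) [ 613.7 -191.    26. ]
(599, 384) [ 514.8 -192.2   26. ]
(565, 140) [ 725.6 -169.9   18. ]
(107, 217) [652.9 201.6 155. ]
at 0.2 [ 201.7 -591.3  303.4] [-3.141 -0.     0.329] F [ 1.1 -0.1  0.6] q6 -0.0
REL [0.5009, -0.2528, 0.0437] [-0.0008, 0.0001, 0.2288]
```

Call:
{"fn": "drive_tool", "kwargs": {"targets": [0.5,-0.253,0.04,0,0,0.229,1,0.5,-0.253,0.04,0,0,0.229,1,0.5,-0.253,0.04,0,0,0.229,1,0.5,-0.253,0.04,0,0,0.229,1,0.5,-0.253,0.04,0,0,0.229,1,0.5,-0.253,0.04,0,0,0.229,1,0.5,-0.253,0.04,0,0,0.229,1,0.5,-0.253,0.04,0,0,0.229,1,0.5,-0.253,0.04,0,0,0.229,1,0.5,-0.253,0.04,0,0,0.229,1,0.5,-0.253,0.04,0,0,0.229,1,0.5,-0.253,0.04,0,0,0.229,1]}}

```text
clock: 1.2
eef_pos: [551.0, -233.4, 268.2]
tcp_rot: [3.142, 0.0, 0.1]
contact_force: [-0.1, -0.6, 0.3]
opening: 1.002
```

Call:
{"fn": "drive_tool", "kwargs": {"targets": [0,0,0,0,0,0,1]}}

```text
clock: 1.28
eef_pos: [553.9, -230.3, 267.8]
tcp_rot: [-3.14, -0.002, 0.104]
contact_force: [-0.9, 0.1, 0.5]
opening: 0.995
```

```bash
python3 - <<'E'
from h import *
f=grab_frame("wrist");cv2.imwrite("pics/w1.png",f["color"]);print(f["vertical_fov"],np.array(f["world_from_camera"]).round(3).tolist())
hs=cv2.cvtColor(f["color"],cv2.COLOR_BGR2HSV);m=f["color"].max(2)<50
for st,b in blobs(m,300): print(st,axis(f,b,26),rect(b))
E
```

```text
59.99521953260235 [[0.103, -0.944, -0.313, 634.881], [-0.995, -0.098, -0.031, -222.572], [-0.001, 0.314, -0.949, 338.577], [0.0, 0.0, 0.0, 1.0]]
[ 469   26   91   73 5429] (array([ 679.2, -405.2]), array([54.1, 74.6]), array([ 680. , -406.7]), np.float64(-1.371)) ((514.328125, 62.63977813720703), (70.89302825927734, 91.29098510742188), 88.45184326171875)
[ 228  109   31  120 2842] (array([ 568.5, -192.6]), array([106.3,  24. ]), array([ 567.2, -192.7]), np.float64(0.029)) ((242.24588012695312, 168.3609619140625), (28.2028865814209, 119.80674743652344), 2.12109637260437)
[ 488  172   72  128 6114] (array([ 531.4, -459.1]), array([128.9,  66.9]), array([ 544.6, -456.9]), np.float64(0.269)) ((523.4999389648438, 235.49996948242188), (126.99998474121094, 70.99998474121094), 90.0)
[  18  281   73   71 1288] (array([406.1, -21.3]), array([74.6, 64.1]), array([412.7, -30. ]), np.float64(0.355)) ((60.07688903808594, 308.5268859863281), (71.05389404296875, 54.487709045410156), 52.957523345947266)
[    0   285   189   135 14445] (array([351.4, -34.7]), array([170.9, 228.1]), array([333.1, -56.7]), np.float64(-0.94)) ((93.99998474121094, 351.99993896484375), (187.99996948242188, 133.99996948242188), -0.0)
[  379   285   181   135 14443] (array([ 395.8, -457.9]), array([170.7, 216.8]), array([ 375., -443.]), np.float64(1.121)) ((469.0, 352.0), (134.0, 180.0), 90.0)
[ 17 323  34  26 317] (array([373.3,  13.7]), array([34.9, 25. ]), array([375.,  13.]), np.float64(1.257)) ((31.630138397216797, 335.9862976074219), (35.112342834472656, 18.72658348083496), 20.556045532226562)
[ 196  401  176   19 2493] (array([ 304.8, -256. ]), array([ 26.6, 197.2]), array([ 303.3, -256.5]), np.float64(-1.467)) ((283.5, 410.0), (175.0, 18.0), -0.0)
```

View pics/w1.png

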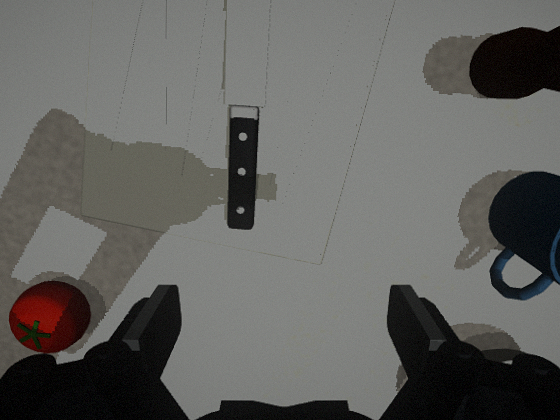

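Wrist view: the handle spans (228–258, 118–229), with the blade going up from it. It is clear of its neighbours, and its centre is about (568,-192.6) with yaw about 0.03.

```bash
python3 -c "
from h import *
rel([590,-192.3,150],.027);rel([590,-192.3,86],.027)"
```

```text
at 1.3333 [ 552.  -232.2  267.8] [-3.141 -0.     0.104] F [-0.3 -1.  -0.8] q6 1.07
REL [0.042, -0.0357, 0.1178] [-0.0006, -0.0001, 0.0772]
at 1.3333 [ 552.  -232.2  267.8] [-3.141 -0.     0.104] F [-0.3 -1.  -0.8] q6 1.07
REL [0.0419, -0.0357, 0.1818] [-0.0006, -0.0001, 0.0772]
```

Call:
{"fn": "drive_tool", "kwargs": {"targets": [0.042,-0.0357,0.118,0,0,0.077,1,0.042,-0.0357,0.118,0,0,0.077,1,0.042,-0.0357,0.118,0,0,0.077,1,0.042,-0.0357,0.118,0,0,0.077,1,0.042,-0.0357,0.118,0,0,0.077,0.6,0.042,-0.0357,0.118,0,0,0.077,0.6]}}

```text
clock: 1.83
eef_pos: [587.9, -196.3, 151.2]
tcp_rot: [3.141, 0.0, 0.023]
contact_force: [0.7, 0.1, 0.6]
opening: 0.75
```

```bash
python3 - <<'E'
from h import *
P=[]
for i in range(4):
    f=grab_frame("wrist");s=sense();P.append(np.r_[s["eef_pos"],s["tcp_rot"],s["qpos"]])
print(np.round(P,3))
cv2.imwrite("pics/w2.png",f["color"])
m=f["color"].max(2)<50
for st,b in blobs(m,300): print(st,axis(f,b,26),rect(b))
rel([590,-192.3,86],.027)
E
```

```text
[[ 5.88412e+02 -1.96663e+02  1.52189e+02  3.14100e+00 -2.00000e-03
   2.20000e-02 -3.25000e-01  5.19000e-01  1.75800e+00 -0.00000e+00
   8.63000e-01  1.22400e+00]
 [ 5.88632e+02 -1.96786e+02  1.52661e+02  3.14000e+00 -3.00000e-03
   2.20000e-02 -3.25000e-01  5.18000e-01  1.75800e+00 -0.00000e+00
   8.63000e-01  1.22400e+00]
 [ 5.88658e+02 -1.96753e+02  1.52709e+02  3.14000e+00 -3.00000e-03
   2.20000e-02 -3.25000e-01  5.18000e-01  1.75800e+00 -0.00000e+00
   8.63000e-01  1.22400e+00]
 [ 5.88625e+02 -1.96593e+02  1.52624e+02  3.14000e+00 -3.00000e-03
   2.20000e-02 -3.25000e-01  5.18000e-01  1.75800e+00 -0.00000e+00
   8.62000e-01  1.22400e+00]]
[ 252  200   42  146 5287] (array([ 564.8, -191.9]), array([98.1, 23.4]), array([ 568.4, -192. ]), np.float64(0.034)) ((274.4694519042969, 272.5843505859375), (145.5858154296875, 40.61077880859375), 88.09085083007812)
[    5   273   555   147 34069] (array([ 508.6, -198.3]), array([119.1, 402.6]), array([ 492.6, -199.4]), np.float64(-1.551)) ((282.0, 346.0), (146.0, 554.0), 90.0)
at 2.0333 [ 588.6 -196.6  152.6] [ 3.14e+00 -3.00e-03  2.20e-02] F [ 0.   0.5 -0.1] q6 1.22
REL [0.0013, -0.0043, 0.0666] [0.0013, -0.0031, -0.0052]
```

View pics/w2.png

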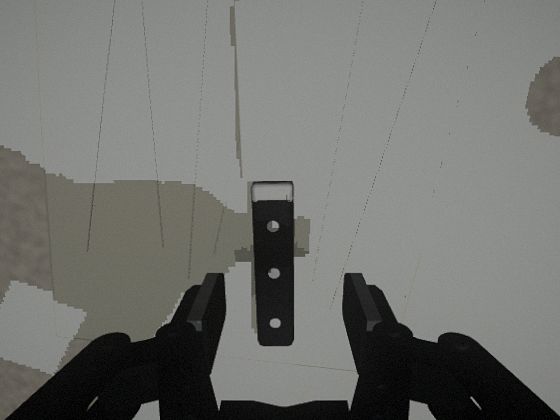

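Handle seen at (252–294, 181–346), centred between the fingers. Descend and grip.

Call:
{"fn": "drive_tool", "kwargs": {"targets": [0.002,-0.0043,0.03,0,0,0,0.6,0.002,-0.0043,0.05,0,0,0,0.6,0.002,-0.0043,0.062,0,0,0,0.6,0.002,-0.0043,0.066,0,0,0,0.6,0.002,-0.0043,0.066,0,0,0,0.6,0.002,-0.0043,0.066,0,0,0,0.6]}}

```text
clock: 2.53
eef_pos: [590.5, -191.5, 85.3]
tcp_rot: [3.141, -0.001, 0.023]
contact_force: [-0.5, 0.3, 0.9]
opening: 0.602
```

Call:
{"fn": "drive_tool", "kwargs": {"targets": [0,0,0,0,0,0,0.2,0,0,0,0,0,0,0,0,0,0,0,0,0,0,0,0,0,0,0,0,0,0,0,0,0,0,0,0,0,0,0,0,0,0,0], "force": 60}}

```text
clock: 3.03
eef_pos: [590.7, -191.4, 85.7]
tcp_rot: [3.141, -0.002, 0.023]
contact_force: [-0.7, -0.4, 5.7]
opening: 0.257
```

```bash
python3 -c "
from h import *
rel([617,82,330],.21)"
```

```text
at 3.0333 [ 590.7 -191.4   85.7] [ 3.141e+00 -2.000e-03  2.300e-02] F [-0.7 -0.4  5.7] q6 1.23
REL [0.033, -0.2726, -0.2444] [0.0009, -0.0018, -0.1871]
```

Call:
{"fn": "drive_tool", "kwargs": {"targets": [0,0,-0.01,0,0,0,0,0,0,-0.03,0,0,0,0,0,0,-0.06,0,0,0,0,0,0,-0.09,0,0,0,0,0,0,-0.12,0,0,0,0,0,0,-0.12,0,0,0,0]}}

```text
clock: 3.53
eef_pos: [592.8, -192.0, 211.4]
tcp_rot: [3.138, -0.009, 0.023]
contact_force: [1.3, -1.0, -0.7]
opening: 0.261
```

Call:
{"fn": "drive_tool", "kwargs": {"targets": [0.033,-0.035,-0.12,0,0,-0.03,0,0.033,-0.07,-0.12,0,0,-0.06,0,0.033,-0.105,-0.12,0,0,-0.09,0,0.033,-0.14,-0.12,0,0,-0.12,0,0.033,-0.175,-0.12,0,0,-0.15,0,0.033,-0.21,-0.12,0,0,-0.187,0,0.033,-0.245,-0.12,0,0,-0.187,0,0.033,-0.265,-0.12,0,0,-0.187,0,0.033,-0.273,-0.12,0,0,-0.187,0,0.033,-0.273,-0.12,0,0,-0.187,0,0.033,-0.273,-0.12,0,0,-0.187,0,0.033,-0.273,-0.12,0,0,-0.187,0]}}

```text
clock: 4.53
eef_pos: [616.6, 81.3, 324.2]
tcp_rot: [3.141, 0.0, 0.209]
contact_force: [0.2, -0.5, -1.4]
opening: 0.262
```

```bash
python3 - <<'E'
from h import *
f=grab_frame("wrist");f=grab_frame("wrist");np.save("w3.npy",f,allow_pickle=True)
cv2.imwrite("pics/w3.png",cv2.resize(f["color"],(800,600)))
s=sense();print(s["eef_pos"],s["tcp_rot"],s["contact_force"],s["wrist_torque"])
m=f["color"].max(2)<50
for st,b in blobs(m,300): print("dark",st,axis(f,b,37))
hs=cv2.cvtColor(f["color"],cv2.COLOR_BGR2HSV)
m=((hs[...,0]<8)|(hs[...,0]>172))&(hs[...,1]>130)&(hs[...,2]>50)
for st,b in blobs(m,50): print("red",st,axis(f,b,155),rect(b))
m=(hs[...,0]>=8)&(hs[...,0]<=20)&(hs[...,1]>130)&(hs[...,2]>50)
for st,b in blobs(m,20): print("orange",st,axis(f,b,52),rect(b))
E
```

```text
[616.77885801  80.99338882 324.21350593] [3.14126231e+00 3.65131453e-04 2.08113819e-01] [ 0.84272148 -0.29635271 -1.29249371] [ 0.00290524 -0.03586263 -0.01432643]
dark [489   0  42  72 835] (array([783.7, -91.7]), array([63. , 31.8]), array([782.2, -87. ]), np.float64(0.593))
dark [ 106   20   97  142 2599] (array([667.8, 216.2]), array([ 66.9, 126.1]), array([676.2, 211.8]), np.float64(-0.238))
dark [197  81  12  58 383] (array([667.1, 168.6]), array([52.3,  9. ]), array([667. , 169.5]), np.float64(0.204))
dark [183  82  21  80 578] (array([652.7, 179.7]), array([73.7, 18. ]), array([648.3, 176.1]), np.float64(0.152))
dark [ 168  201   26   83 1625] (array([526.1, 172.9]), array([94.7, 22.1]), array([528.3, 173.5]), np.float64(0.188))
dark [   23   251   522   169 41894] (array([421.7,  39.1]), array([242.5, 686.4]), array([391.9,  32.9]), np.float64(-1.364))
dark [  0 285  19  73 400] (array([382.8, 363.6]), array([99.5,  8.8]), array([379.6, 362.4]), np.float64(0.171))
red [ 501    0   59   71 2928] (array([762.5, -42.1]), array([41.4, 35.6]), array([762.9, -41.3]), np.float64(0.
[... 377 characters left out ...]
708496094), 31.759479522705078)
red [310 345  13  36 167] (array([500.7,  29.1]), array([34.9,  9.8]), array([496.3,  30.2]), np.float64(0.297)) ((316.0, 362.5), (12.0, 35.0), 0.0)
red [310 381  13  10  91] (array([477.9,  23.7]), array([ 9.5, 10. ]), array([477.6,  23.3]), np.float64(-1.521)) ((316.0, 385.5), (9.0, 12.0), 90.0)
orange [165  71  16  13 185] (array([690.9, 196.8]), array([10.1, 13.3]), array([690.8, 197. ]), np.float64(-1.511)) ((172.5, 77.0), (12.0, 15.0), 90.0)
orange [  0 309  14  51 272] (array([378. , 354.4]), array([68.5, 13.4]), array([372.8, 355.5]), np.float64(0.128)) ((5.831514358520508, 333.9754333496094), (50.67597579956055, 11.191560745239258), 85.76361083984375)
```

View pics/w3.png

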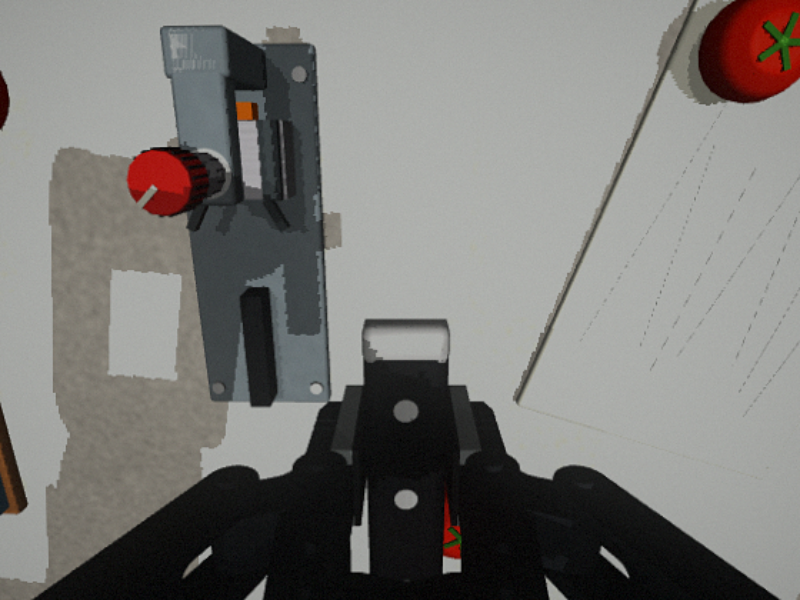

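The wrist view shows the plate corners at (329,400), (210,400) and (315,44), the cap top at about (160,183), and the orange stop at (246,110), all in the 800x600 picture. I'll fit the stand pose from these.

```bash
python3 - <<'E'
from h import *
f=np.load("w3.npy",allow_pickle=True).item();k=1/1.42857
pts=[((329,400),(-190,-50),12),((211,400),(-190,50),12),((315,44),(80,-50),12),((159,184),(0,0),155),((242,290),(-90,8),37),((269,288),(-90,-8),37),((275,404),(-180,-8),37)]
W=[];S=[]
for p,s,z in pts:
    W.append(plane(f,(p[0]*k-.15,p[1]*k-.15),z)[:2]);S.append(s);print(s,W[-1].round(1))
W=np.array(W);S=np.array(S,float)
def fit(W,S):
    a=W-W.mean(0);b=S-S.mean(0);t=np.arctan2((b[:,0]*a[:,1]-b[:,1]*a[:,0]).sum(),(a*b).sum())
    Rm=np.array([[np.cos(t),-np.sin(t)],[np.sin(t),np.cos(t)]]);o=W.mean(0)-Rm@S.mean(0)
    print("yaw",t.round(4),"o",o.round(1));print((W-(S@Rm.T+o)).round(1).tolist())
fit(W,S);fit(W[:3],S[:3]);fit(W[3:],S[3:])
# same kind of points in scene view cap
f=grab_frame("scene");cv2.imwrite("pics/s3.png",cv2.resize(f["color"][150:330,270:430],None,fx=3.7,fy=3.3,interpolation=cv2.INTER_CUBIC))
hs=cv2.cvtColor(f["color"],cv2.COLOR_BGR2HSV)
m=((hs[...,0]<8)|(hs[...,0]>172))&(hs[...,1]>130)&(hs[...,2]>50)
for st,b in blobs(m,20): print("red",st,axis(f,b,147))
E
```

```text
(-190, -50) [480.  116.1]
(-190, 50) [459.5 212. ]
(80, -50) [741.2 168.4]
(0, 0) [653.2 202.4]
(-90, 8) [568.8 190.4]
(-90, -8) [574.3 171.5]
(-180, -8) [482.  155.3]
yaw 0.2042 o [656.2 201. ]
[[-0.3, 2.6], [-0.5, 0.6], [-3.5, 0.2], [-3.0, 1.5], [2.3, -0.1], [4.6, -3.4], [0.4, -1.3]]
yaw 0.2001 o [654.9 201.7]
[[1.3, 1.1], [0.7, -0.9], [-2.1, -0.2]]
yaw 0.2235 o [656.9 201.8]
[[-3.7, 0.6], [1.4, 0.7], [3.4, -2.6], [-1.2, 1.2]]
red [358 259  11  11  79] (array([651.7, 203.2]), array([26.1, 32.1]), array([653.3, 202.3]), np.float64(0.491))
red [237 266  19  19 242] (array([838.1, -72.1]), array([55.4, 51. ]), array([840. , -70.5]), np.float64(0.774))
red [414 306  24  24 169] (array([726.5, 401. ]), array([59.7, 41.4]), array([728.7, 403.7]), np.float64(1.274))
```

View pics/s3.png

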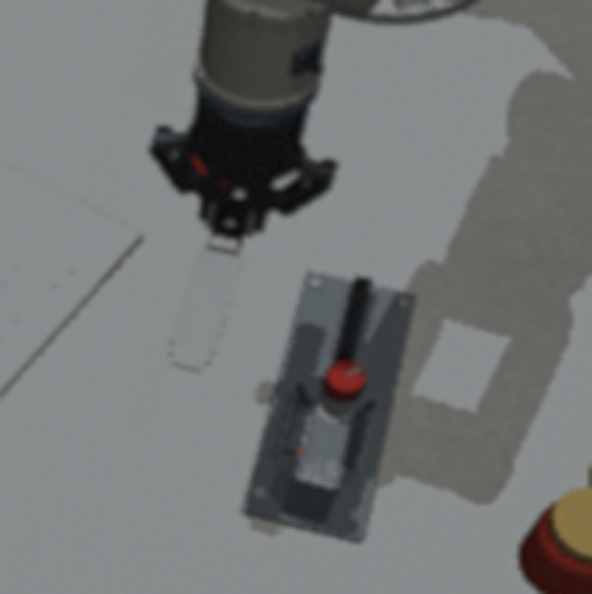

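The knife is held level with the blade clear. Three cameras agree on the spindle at about (653.2,202.1), yaw about 0.205. Next I go to the pre-insert pose.

```bash
cat >> h.py <<'E'
YAW=.205;O=np.array([653.2,202.1])
def stand(x,y,z,yaw=YAW):
    c,s=np.cos(YAW),np.sin(YAW);rel([O[0]+c*x-s*y,O[1]+s*x+c*y,z],yaw)
def cur():
    p=sense()["eef_pos"];c,s=np.cos(YAW),np.sin(YAW);d=p[:2]-O;print("stand xy",(c*d[0]+s*d[1]).round(1),(-s*d[0]+c*d[1]).round(1),"z",p[2].round(1),"F",sense()["contact_force"].round(1),sense()["wrist_torque"].round(3),sense()["tcp_rot"].round(3))
E
python3 -c "
from h import *
stand(-201,0,200);stand(-201,0,118)"
```

```text
at 4.6833 [616.8  81.1 324.3] [3.141 0.    0.208] F [-0.3 -0.6 -1.6] q6 1.49
REL [-0.1404, -0.1115, 0.1243] [0.0002, 0.0002, 0.0029]
at 4.6833 [616.8  81.1 324.3] [3.141 0.    0.208] F [-0.3 -0.6 -1.6] q6 1.49
REL [-0.1403, -0.1115, 0.2063] [0.0002, 0.0002, 0.0029]
```

Call:
{"fn": "drive_tool", "kwargs": {"targets": [-0.03,-0.023,0,0,0,0.003,0,-0.06,-0.047,0.02,0,0,0.003,0,-0.09,-0.07,0.04,0,0,0.003,0,-0.12,-0.095,0.07,0,0,0.003,0,-0.1404,-0.1115,0.1,0,0,0.003,0,-0.1404,-0.1115,0.13,0,0,0.003,0,-0.1404,-0.1115,0.16,0,0,0.003,0,-0.1404,-0.1115,0.185,0,0,0.003,0,-0.1404,-0.1115,0.2,0,0,0.003,0,-0.1404,-0.1115,0.206,0,0,0.003,0,-0.1404,-0.1115,0.206,0,0,0.003,0,-0.1404,-0.1115,0.206,0,0,0.003,0]}}

```text
clock: 5.68
eef_pos: [456.8, 162.1, 118.8]
tcp_rot: [-3.142, -0.0, 0.206]
contact_force: [0.2, 0.7, -1.5]
opening: 0.262
```

```bash
python3 - <<'E'
from h import *
f=grab_frame("wrist");f=grab_frame("wrist");cur();stand(-201,0,113.7)
cv2.imwrite("pics/w4.png",f["color"])
E
```

```text
stand xy -200.0 1.0 z 119.4 F [ 0.1  0.2 -1.5] [ 0.006 -0.041  0.02 ] [-3.141e+00 -2.000e-03  2.060e-01]
at 5.7833 [457.1 162.4 119.4] [-3.141e+00 -2.000e-03  2.060e-01] F [ 0.1  0.2 -1.5] q6 1.7
REL [-0.001, 0.001, 0.0057] [-0.0003, -0.002, 0.0012]
```

View pics/w4.png

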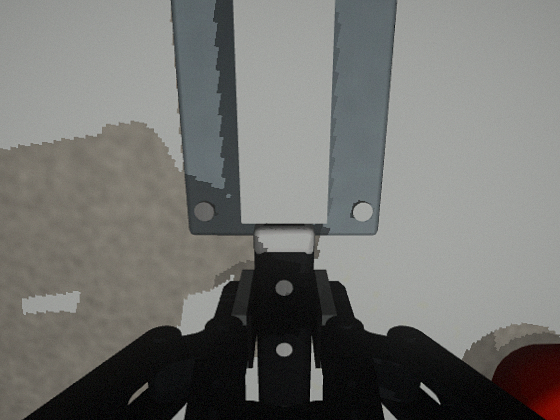

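In the view, plate edges and blade share the same centre column (~284.5) at both row 0 and row 222, so yaw and sideways position are aligned. I'll lower to just above the rail height.

Call:
{"fn": "drive_tool", "kwargs": {"targets": [0,0,0.003,0,0,0,0,0,0,0.0055,0,0,0,0,0,0,0.0055,0,0,0,0,0,0,0.0055,0,0,0,0]}}

```text
clock: 6.12
eef_pos: [456.2, 162.4, 113.0]
tcp_rot: [-3.142, -0.0, 0.207]
contact_force: [0.0, 0.3, -0.3]
opening: 0.263
```

Call:
{"fn": "drive_tool", "kwargs": {"targets": [0,0,0.0005,0,0,0,0,0,0,0.001,0,0,0,0,0,0,0.001,0,0,0,0]}}

```text
clock: 6.37
eef_pos: [456.2, 162.4, 112.4]
tcp_rot: [-3.142, -0.0, 0.207]
contact_force: [-2.7, -2.3, 8.9]
opening: 0.264
```

Call:
{"fn": "drive_tool", "kwargs": {"targets": [0,0,-0.0013,0,0,0,0,0.005,0,-0.0013,0,0,0,0,0.012,0,-0.0013,0,0,0,0,0.02,0,-0.0013,0,0,0,0,0.025,0,-0.0013,0,0,0,0,0.025,0,-0.0013,0,0,0,0]}}

```text
clock: 6.87
eef_pos: [482.5, 168.0, 113.2]
tcp_rot: [-3.141, -0.002, 0.207]
contact_force: [-0.1, 0.8, -1.4]
opening: 0.261
```

Call:
{"fn": "drive_tool", "kwargs": {"targets": [0.006,0,0,0,0,0,0,0.012,0,0,0,0,0,0,0.018,0,0,0,0,0,0,0.023,0,0,0,0,0,0,0.025,0,0,0,0,0,0,0.025,0,0,0,0,0,0]}}

```text
clock: 7.37
eef_pos: [505.8, 172.8, 113.2]
tcp_rot: [-3.142, -0.001, 0.207]
contact_force: [0.8, -0.3, -0.6]
opening: 0.261
```

Call:
{"fn": "drive_tool", "kwargs": {"targets": [0.006,0,0,0,0,0,0,0.012,0,0,0,0,0,0,0.017,0,0,0,0,0,0,0.021,0,0,0,0,0,0,0.024,0,0,0,0,0,0,0.024,0,0,0,0,0,0]}}

```text
clock: 7.87
eef_pos: [529.4, 177.8, 113.2]
tcp_rot: [-3.142, -0.001, 0.207]
contact_force: [0.2, -0.1, -1.3]
opening: 0.263
```

```bash
python3 -c "
from h import *
cur()"
```

```text
stand xy -126.1 1.4 z 113.2 F [ 0.2 -0.1 -1.3] [ 0.058  0.001 -0.031] [-3.142e+00 -1.000e-03  2.070e-01]
```

Call:
{"fn": "drive_tool", "kwargs": {"targets": [0.001,0,0,0,0,0,0,0.002,0,0,0,0,0,0,0.003,0,0,0,0,0,0,0.004,0,0,0,0,0,0,0.005,0,0,0,0,0,0]}}

```text
clock: 8.28
eef_pos: [533.5, 178.6, 113.1]
tcp_rot: [-3.142, 0.0, 0.207]
contact_force: [-0.2, -0.4, -1.3]
opening: 0.264
```

Call:
{"fn": "drive_tool", "kwargs": {"targets": [0.0007,0,0,0,0,0,0,0.0014,0,0,0,0,0,0,0.002,0,0,0,0,0,0]}}

```text
clock: 8.53
eef_pos: [535.5, 179.0, 113.1]
tcp_rot: [3.142, 0.0, 0.207]
contact_force: [0.5, 0.2, -1.9]
opening: 0.26
```

Call:
{"fn": "drive_tool", "kwargs": {"targets": [0.0005,0,0,0,0,0,0,0.001,0,0,0,0,0,0]}}

```text
clock: 8.7
eef_pos: [536.5, 179.2, 113.1]
tcp_rot: [-3.142, 0.0, 0.207]
contact_force: [0.7, -0.2, -0.7]
opening: 0.264
```

Stand x is about -118.8. Creep on by feel.

Call:
{"fn": "drive_tool", "kwargs": {"targets": [0.0005,0,0,0,0,0,0,0.001,0,0,0,0,0,0]}}

```text
clock: 8.87
eef_pos: [537.5, 179.4, 113.1]
tcp_rot: [3.142, 0.0, 0.207]
contact_force: [-0.4, 0.2, -0.8]
opening: 0.26
```

Call:
{"fn": "drive_tool", "kwargs": {"targets": [0.0005,0,0,0,0,0,0,0.001,0,0,0,0,0,0]}}

```text
clock: 9.03
eef_pos: [538.4, 179.6, 113.1]
tcp_rot: [-3.142, 0.0, 0.207]
contact_force: [-1.0, 0.1, -0.4]
opening: 0.257
```

Call:
{"fn": "drive_tool", "kwargs": {"targets": [0.0005,0,0,0,0,0,0,0.0007,0,0,0,0,0,0]}}

```text
clock: 9.2
eef_pos: [539.2, 179.8, 113.1]
tcp_rot: [-3.142, -0.0, 0.207]
contact_force: [0.3, -1.0, -1.0]
opening: 0.264
```

Call:
{"fn": "drive_tool", "kwargs": {"targets": [0.0005,0,0,0,0,0,0,0.001,0,0,0,0,0,0]}}

```text
clock: 9.37
eef_pos: [540.1, 180.0, 113.1]
tcp_rot: [-3.142, 0.0, 0.207]
contact_force: [-0.3, -0.8, -1.9]
opening: 0.264
```

Call:
{"fn": "drive_tool", "kwargs": {"targets": [0.0004,0,0,0,0,0,0,0.0007,0,0,0,0,0,0]}}

```text
clock: 9.53
eef_pos: [540.8, 180.1, 113.1]
tcp_rot: [-3.142, -0.0, 0.207]
contact_force: [-0.7, 0.4, -0.6]
opening: 0.261
```

Call:
{"fn": "drive_tool", "kwargs": {"targets": [0.0004,0,0,0,0,0,0,0.0007,0,0,0,0,0,0]}}

```text
clock: 9.7
eef_pos: [541.5, 180.3, 113.1]
tcp_rot: [-3.142, -0.0, 0.207]
contact_force: [0.5, -0.0, -1.0]
opening: 0.264
```

Call:
{"fn": "drive_tool", "kwargs": {"targets": [0.0004,0,0,0,0,0,0,0.0008,0,0,0,0,0,0]}}

```text
clock: 9.87
eef_pos: [542.3, 180.4, 113.2]
tcp_rot: [-3.142, -0.0, 0.207]
contact_force: [0.6, 0.8, -1.6]
opening: 0.259
```

Call:
{"fn": "drive_tool", "kwargs": {"targets": [0.0004,0,0,0,0,0,0,0.0008,0,0,0,0,0,0]}}

```text
clock: 10.03
eef_pos: [543.0, 180.6, 113.1]
tcp_rot: [3.142, 0.0, 0.207]
contact_force: [-1.9, 0.4, -0.4]
opening: 0.266
```

Call:
{"fn": "drive_tool", "kwargs": {"targets": [0.0004,0,0,0,0,0,0,0.0008,0,0,0,0,0,0]}}

```text
clock: 10.2
eef_pos: [543.1, 180.6, 112.9]
tcp_rot: [3.141, 0.002, 0.207]
contact_force: [-4.6, -0.9, -0.8]
opening: 0.262
```

Call:
{"fn": "drive_tool", "kwargs": {"targets": [0.0004,0,0,0,0,0,0,0.0008,0,0,0,0,0,0]}}

```text
clock: 10.37
eef_pos: [543.2, 180.6, 112.8]
tcp_rot: [3.141, 0.003, 0.207]
contact_force: [-7.1, -1.2, 2.5]
opening: 0.268
```

The nose is on the stop at 7 N. Ease slightly, settle on the rail and let go.

Call:
{"fn": "drive_tool", "kwargs": {"targets": [-0.0003,0,0.0002,0,0,0,0,-0.0003,0,0.0003,0,0,0,0], "force": 20}}

```text
clock: 10.53
eef_pos: [543.2, 180.6, 112.7]
tcp_rot: [3.141, 0.003, 0.207]
contact_force: [-6.2, -1.3, 4.6]
opening: 0.264
```

Call:
{"fn": "drive_tool", "kwargs": {"targets": [0,0,0,0,0,0,0.3,0,0,0,0,0,0,0.4,0,0,0,0,0,0,0.5,0,0,0,0,0,0,0.55,0,0,0,0,0,0,0.55,0,0,0,0,0,0,0.55]}}

```text
clock: 11.03
eef_pos: [544.5, 180.9, 112.9]
tcp_rot: [-3.142, -0.0, 0.207]
contact_force: [-0.0, 0.0, -0.2]
opening: 0.55
```

```bash
python3 - <<'E'
from h import *
cur();f=grab_frame("wrist");cv2.imwrite("pics/w5.png",f["color"])
E
```

```text
stand xy -110.7 1.4 z 112.9 F [-0.   0.  -0.2] [0.04  0.006 0.021] [-3.142 -0.     0.207]
```

View pics/w5.png

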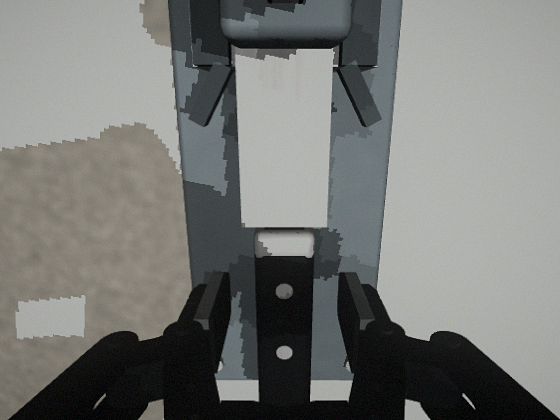

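The knife lies flat between the guides with the nose in, released. Now rise, move over the cap and unwind the wrist, so that one grasp gives a long clockwise turn.

Call:
{"fn": "drive_tool", "kwargs": {"targets": [0,0,-0.03,0,0,0,0.55,0,0,-0.07,0,0,0,0.55,0,0,-0.11,0,0,0,0.6,0,0,-0.147,0,0,0,0.7,0.02,0,-0.147,0,0,-0.12,0.8,0.05,0,-0.147,0,0,-0.24,0.8,0.08,0.001,-0.147,0,0,-0.36,0.8,0.1,0.001,-0.147,0,0,-0.48,0.8,0.111,0.0014,-0.147,0,0,-0.6,0.8,0.111,0.0014,-0.147,0,0,-0.72,0.8,0.111,0.0014,-0.147,0,0,-0.84,0.8,0.111,0.0014,-0.147,0,0,-0.96,0.8]}}

```text
clock: 12.08
eef_pos: [653.3, 202.2, 259.4]
tcp_rot: [-3.141, 0.0, 1.173]
contact_force: [-0.0, -0.6, 0.9]
opening: 0.801
```

Call:
{"fn": "drive_tool", "kwargs": {"targets": [0,0,0,0,0,-0.12,0.8,0,0,0,0,0,-0.24,0.8,0,0,0,0,0,-0.36,0.8,0,0,0,0,0,-0.48,0.8,0,0,0,0,0,-0.6,0.8,0,0,0,0,0,-0.72,0.8,0,0,0,0,0,-0.84,0.8,0,0,0,0,0,-0.96,0.8,0,0,0,0,0,-1.08,0.8,0,0,0,0,0,-1.2,0.8,0,0,0,0,0,-1.32,0.8,0,0,0,0,0,-1.44,0.8]}}

```text
clock: 13.08
eef_pos: [653.2, 202.3, 259.7]
tcp_rot: [-3.141, -0.0, 2.613]
contact_force: [-0.2, 1.0, 0.8]
opening: 0.799
```

Call:
{"fn": "drive_tool", "kwargs": {"targets": [0,0,0,0,0,-0.12,0.8,0,0,0,0,0,-0.24,0.8,0,0,0,0,0,-0.36,0.8,0,0,0,0,0,-0.48,0.8,0,0,0,0,0,-0.6,0.8,0,0,0,0,0,-0.72,0.8,0,0,0,0,0,-0.84,0.8,0,0,0,0,0,-0.96,0.8,0,0,0,0,0,-1.08,0.8,0,0,0,0,0,-1.2,0.8,0,0,0,0,0,-1.32,0.8,0,0,0,0,0,-1.44,0.8]}}

```text
clock: 14.08
eef_pos: [653.1, 202.2, 259.7]
tcp_rot: [3.141, -0.0, -2.23]
contact_force: [0.1, 0.5, 0.4]
opening: 0.801
```

```bash
python3 - <<'E'
from h import *
f=grab_frame("wrist");f=grab_frame("wrist");print(sense()["qpos"].round(3));cur()
hs=cv2.cvtColor(f["color"],cv2.COLOR_BGR2HSV)
m=((hs[...,0]<8)|(hs[...,0]>172))&(hs[...,1]>130)&(hs[...,2]>40)
for st,b in blobs(m,200): print("red",st,axis(f,b,155))
cv2.imwrite("pics/w6.png",f["color"])
rel([653.2,202.1,210],sense()["tcp_rot"][2])
E
```

```text
[ 0.298  0.483  1.537 -0.     1.122 -2.18 ]
stand xy 0.0 0.2 z 259.7 F [-0.9 -0.7  0.4] [ 0.001  0.015 -0.054] [ 3.142 -0.    -2.234]
red [ 257  219   56   64 2386] (array([651.4, 199.4]), array([36.1, 29.1]), array([652.3, 200. ]), np.float64(0.901))
red [366 340  15  42 225] (array([652.8, 287.2]), array([30.9,  4.8]), array([652.6, 287.7]), np.float64(1.219))
at 14.1833 [653.2 202.3 259.7] [ 3.142 -0.    -2.234] F [-0.9 -0.7  0.4] q6 -2.18
REL [0.0001, -0.0001, 0.0497] [0.0001, -0.0001, -0.0]
```

View pics/w6.png

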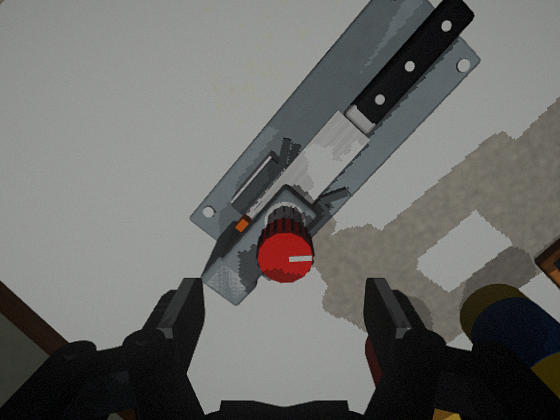

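The cap top at (285,258) lies centred between the fingers (202 to 365). Descend and grip.

Call:
{"fn": "drive_tool", "kwargs": {"targets": [0,0,0.02,0,0,0,0.8,0,0,0.04,0,0,0,0.8,0,0,0.0495,0,0,0,0.8,0,0,0.0495,0,0,0,0.8,0,0,0.0495,0,0,0,0.5,0,0,0.0495,0,0,0,0.3,0,0,0.0495,0,0,0,0.2,0,0,0.0495,0,0,0,0.2,0,0,0.0495,0,0,0,0.1,0,0,0.0495,0,0,0,0.1,0,0,0.0495,0,0,0,0.1], "force": 60}}

```text
clock: 15.1
eef_pos: [653.4, 202.9, 212.0]
tcp_rot: [-3.141, 0.002, -2.237]
contact_force: [-3.5, 2.1, 4.9]
opening: 0.324
```

```bash
cat > t.py <<'E'
from h import *
s=sense();print(s["clock"].__round__(2),"q6",s["qpos"][5].round(3),"yaw",s["tcp_rot"][2].round(3),"F",s["contact_force"].round(1),"T",s["wrist_torque"].round(3),"e6",s["joint_efforts"][5].round(3),"op",round(s["opening"],3))
E
python3 t.py
```

```text
15.1 q6 -2.177 yaw -2.237 F [-3.5  2.1  4.9] T [ 0.212  0.529 -0.023] e6 -0.045 op 0.324
```

Call:
{"fn": "drive_tool", "kwargs": {"targets": [0,0,0,0,0,0.08,0.1,0,0,0,0,0,0.16,0.1,0,0,0,0,0,0.24,0.1,0,0,0,0,0,0.32,0.1]}}

```text
clock: 15.43
eef_pos: [653.3, 202.9, 212.0]
tcp_rot: [3.141, 0.001, -2.561]
contact_force: [-3.4, 2.4, 5.4]
opening: 0.327
```

```bash
python3 t.py
```

```text
15.43 q6 -1.854 yaw -2.561 F [-3.4  2.4  5.4] T [0.243 0.519 0.132] e6 -1.451 op 0.327
```

Call:
{"fn": "drive_tool", "kwargs": {"targets": [0,0,0,0,0,0.08,0.1,0,0,0,0,0,0.16,0.1,0,0,0,0,0,0.24,0.1,0,0,0,0,0,0.32,0.1]}}

```text
clock: 15.77
eef_pos: [653.3, 202.9, 212.0]
tcp_rot: [3.141, 0.001, -2.881]
contact_force: [-3.0, 1.8, 6.0]
opening: 0.327
```

```bash
python3 t.py
```

```text
15.77 q6 -1.534 yaw -2.881 F [-3.   1.8  6. ] T [0.271 0.655 0.129] e6 -1.445 op 0.327
```

Call:
{"fn": "drive_tool", "kwargs": {"targets": [0,0,0,0,0,0.08,0.1,0,0,0,0,0,0.16,0.1,0,0,0,0,0,0.24,0.1,0,0,0,0,0,0.32,0.1]}}

```text
clock: 16.1
eef_pos: [653.3, 203.0, 212.1]
tcp_rot: [3.14, 0.001, 3.083]
contact_force: [-3.6, 1.9, 5.8]
opening: 0.326
```

```bash
python3 t.py
```

```text
16.1 q6 -1.214 yaw 3.083 F [-3.6  1.9  5.8] T [0.247 0.669 0.165] e6 -1.444 op 0.326
```

Call:
{"fn": "drive_tool", "kwargs": {"targets": [0,0,0,0,0,0.08,0.1,0,0,0,0,0,0.16,0.1,0,0,0,0,0,0.24,0.1,0,0,0,0,0,0.32,0.1]}}

```text
clock: 16.43
eef_pos: [653.2, 203.0, 212.0]
tcp_rot: [3.14, 0.0, 2.763]
contact_force: [-3.8, 2.1, 5.4]
opening: 0.325
```

```bash
python3 t.py
```

```text
16.43 q6 -0.894 yaw 2.763 F [-3.8  2.1  5.4] T [0.207 0.706 0.103] e6 -1.444 op 0.325
```

Call:
{"fn": "drive_tool", "kwargs": {"targets": [0,0,0,0,0,0.08,0.1,0,0,0,0,0,0.16,0.1,0,0,0,0,0,0.24,0.1,0,0,0,0,0,0.32,0.1]}}

```text
clock: 16.77
eef_pos: [653.2, 203.0, 212.0]
tcp_rot: [3.14, -0.0, 2.443]
contact_force: [-2.9, 2.6, 6.3]
opening: 0.324
```

```bash
python3 t.py
```

```text
16.77 q6 -0.574 yaw 2.443 F [-2.9  2.6  6.3] T [0.29  0.765 0.155] e6 -1.445 op 0.324
```

Call:
{"fn": "drive_tool", "kwargs": {"targets": [0,0,0,0,0,0.08,0.1,0,0,0,0,0,0.16,0.1,0,0,0,0,0,0.24,0.1,0,0,0,0,0,0.32,0.1]}}

```text
clock: 17.1
eef_pos: [653.1, 203.1, 212.0]
tcp_rot: [3.14, -0.001, 2.123]
contact_force: [-3.2, 3.3, 6.6]
opening: 0.323
```

```bash
python3 t.py
```

```text
17.1 q6 -0.254 yaw 2.123 F [-3.2  3.3  6.6] T [0.368 0.802 0.148] e6 -1.445 op 0.323
```

Call:
{"fn": "drive_tool", "kwargs": {"targets": [0,0,0,0,0,0.08,0.1,0,0,0,0,0,0.16,0.1,0,0,0,0,0,0.24,0.1,0,0,0,0,0,0.32,0.1]}}

```text
clock: 17.43
eef_pos: [653.1, 203.2, 212.0]
tcp_rot: [3.141, -0.001, 1.803]
contact_force: [-3.7, 2.5, 5.3]
opening: 0.328
```

```bash
python3 t.py
```

```text
17.43 q6 0.066 yaw 1.803 F [-3.7  2.5  5.3] T [0.44  0.87  0.169] e6 -1.445 op 0.328
```

Call:
{"fn": "drive_tool", "kwargs": {"targets": [0,0,0,0,0,0.08,0.1,0,0,0,0,0,0.16,0.1,0,0,0,0,0,0.24,0.1,0,0,0,0,0,0.32,0.1]}}

```text
clock: 17.77
eef_pos: [653.2, 203.2, 212.1]
tcp_rot: [3.141, -0.002, 1.483]
contact_force: [-3.8, 2.8, 5.8]
opening: 0.323
```

```bash
python3 t.py
```

```text
17.77 q6 0.386 yaw 1.483 F [-3.8  2.8  5.8] T [0.595 0.853 0.08 ] e6 -1.446 op 0.323
```

Call:
{"fn": "drive_tool", "kwargs": {"targets": [0,0,0,0,0,0.08,0.1,0,0,0,0,0,0.16,0.1,0,0,0,0,0,0.24,0.1,0,0,0,0,0,0.32,0.1]}}

```text
clock: 18.1
eef_pos: [653.2, 203.3, 212.0]
tcp_rot: [3.142, -0.002, 1.163]
contact_force: [-3.4, 3.5, 5.5]
opening: 0.326
```

```bash
python3 t.py
```

```text
18.1 q6 0.706 yaw 1.163 F [-3.4  3.5  5.5] T [0.622 0.823 0.172] e6 -1.446 op 0.326
```

Call:
{"fn": "drive_tool", "kwargs": {"targets": [0,0,0,0,0,0.08,0.1,0,0,0,0,0,0.16,0.1,0,0,0,0,0,0.24,0.1,0,0,0,0,0,0.32,0.1]}}

```text
clock: 18.43
eef_pos: [653.3, 203.3, 212.0]
tcp_rot: [-3.141, -0.002, 0.843]
contact_force: [-3.5, 3.1, 4.6]
opening: 0.321
```

```bash
python3 t.py
```

```text
18.43 q6 1.026 yaw 0.843 F [-3.5  3.1  4.6] T [0.714 0.705 0.18 ] e6 -1.447 op 0.321
```

Call:
{"fn": "drive_tool", "kwargs": {"targets": [0,0,0,0,0,0.08,0.1,0,0,0,0,0,0.16,0.1,0,0,0,0,0,0.24,0.1,0,0,0,0,0,0.32,0.1]}}

```text
clock: 18.77
eef_pos: [653.4, 203.3, 212.0]
tcp_rot: [-3.141, -0.002, 0.523]
contact_force: [-3.5, 4.0, 5.0]
opening: 0.32
```

```bash
python3 t.py
```

```text
18.77 q6 1.346 yaw 0.523 F [-3.5  4.   5. ] T [0.766 0.582 0.143] e6 -1.447 op 0.32
```

Call:
{"fn": "drive_tool", "kwargs": {"targets": [0,0,0,0,0,0.08,0.1,0,0,0,0,0,0.16,0.1,0,0,0,0,0,0.24,0.1,0,0,0,0,0,0.32,0.1]}}

```text
clock: 19.1
eef_pos: [653.5, 203.3, 212.1]
tcp_rot: [-3.14, -0.002, 0.203]
contact_force: [-2.4, 3.6, 4.6]
opening: 0.325
```

```bash
python3 t.py
```

```text
19.1 q6 1.666 yaw 0.203 F [-2.4  3.6  4.6] T [0.775 0.487 0.207] e6 -1.356 op 0.325
```

Call:
{"fn": "drive_tool", "kwargs": {"targets": [0,0,0,0,0,0.08,0.1,0,0,0,0,0,0.16,0.1,0,0,0,0,0,0.24,0.1,0,0,0,0,0,0.32,0.1]}}

```text
clock: 19.43
eef_pos: [653.5, 203.2, 212.1]
tcp_rot: [-3.14, -0.001, -0.117]
contact_force: [-2.6, 2.3, 3.9]
opening: 0.324
```

```bash
python3 t.py
```

```text
19.43 q6 1.986 yaw -0.117 F [-2.6  2.3  3.9] T [0.627 0.469 0.281] e6 -1.316 op 0.324
```

Call:
{"fn": "drive_tool", "kwargs": {"targets": [0,0,0,0,0,0.08,0.1,0,0,0,0,0,0.16,0.1,0,0,0,0,0,0.24,0.1,0,0,0,0,0,0.32,0.1]}}

```text
clock: 19.77
eef_pos: [653.5, 203.1, 212.0]
tcp_rot: [-3.139, -0.001, -0.437]
contact_force: [-2.5, 2.1, 4.6]
opening: 0.319
```

```bash
python3 t.py
```

```text
19.77 q6 2.306 yaw -0.437 F [-2.5  2.1  4.6] T [0.589 0.316 0.247] e6 -1.316 op 0.319
```

Slip began at q6 ≈ 1.7 (the torque stepped from 0.14 to about 0.27). Slipped so far: about 0.6 rad. I'll turn 0.64 more, within the wrist's range.

Call:
{"fn": "drive_tool", "kwargs": {"targets": [0,0,0,0,0,0.08,0.1,0,0,0,0,0,0.16,0.1,0,0,0,0,0,0.24,0.1,0,0,0,0,0,0.32,0.1,0,0,0,0,0,0.4,0.1,0,0,0,0,0,0.48,0.1,0,0,0,0,0,0.56,0.1,0,0,0,0,0,0.62,0.1,0,0,0,0,0,0.64,0.1]}}

```text
clock: 20.52
eef_pos: [653.5, 203.0, 212.0]
tcp_rot: [-3.14, 0.0, -1.076]
contact_force: [-3.1, 1.4, 5.2]
opening: 0.322
```

```bash
python3 t.py
```

```text
20.52 q6 2.945 yaw -1.076 F [-3.1  1.4  5.2] T [0.469 0.417 0.22 ] e6 0.727 op 0.322
```

Call:
{"fn": "drive_tool", "kwargs": {"targets": [0,0,0,0,0,0,0.5,0,0,0,0,0,0,0.7,0,0,0,0,0,0,0.8,0,0,0,0,0,0,0.8,0,0,-0.02,0,0,0,0.8,0,0,-0.05,0,0,0,0.8,0,0,-0.09,0,0,0,0.8,0,0,-0.12,0,0,0,0.8,0,0,-0.12,0,0,0,0.8,0,0,-0.12,0,0,0,0.8]}}

```text
clock: 21.35
eef_pos: [654.1, 202.4, 332.7]
tcp_rot: [-3.137, -0.001, -1.073]
contact_force: [-0.5, -1.0, -0.9]
opening: 0.798
```

```bash
python3 - <<'E'
from h import *
f=grab_frame("wrist");f=grab_frame("wrist");cur();cv2.imwrite("pics/w7.png",f["color"])
def mark(f):
    hs=cv2.cvtColor(f["color"],cv2.COLOR_BGR2HSV)
    m=((hs[...,0]<8)|(hs[...,0]>172))&(hs[...,1]>130)&(hs[...,2]>90)
    bs=[b for st,b in blobs(m,400)];C=np.array([653.2,202.1])
    for b in bs:
        h=cv2.morphologyEx(b.astype(np.uint8),cv2.MORPH_CLOSE,np.ones((15,15)))
        w=(h>0)&~b&(hs[...,1]<110)&(hs[...,2]>90)
        ys,xs=np.nonzero(w)
        if len(xs)<15: continue
        P=np.array([plane(f,(x,y),155) for x,y in zip(xs,ys)])[:,:2]
        ys,xs=np.nonzero(b|w);c=cv2.minEnclosingCircle(np.array([plane(f,(x,y),155)[:2] for x,y in zip(xs,ys)],np.float32))
        d=P.mean(0)-c[0];print(len(P),"mark",P.mean(0).round(1),"cap",np.round(c[0],1),"ang",np.arctan2(d[1],d[0]).round(2))
mark(f)
g=dict(np.load("w3.npy",allow_pickle=True).item());print("before:");mark(g)
E
```

```text
stand xy -0.4 0.0 z 329.4 F [-0.3  0.  -0.6] [-0.024 -0.032  0.028] [ 3.14   0.    -1.073]
67 mark [646.9 198.5] cap [653.4 202.6] ang -2.58
before:
25 mark [753.7 -64. ] cap [765.3 -47.8] ang -2.19
78 mark [647.2 207.3] cap [653.7 202.7] ang 2.52
```

View pics/w7.png

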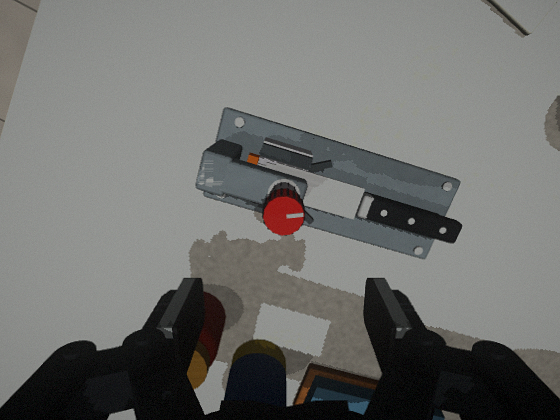

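The cap mark turned 5.10 rad against 5.12 rad of gripper turn, so the pads did not slip on the cap. The knife lies straight on the rail and under the clamp, and the arm is clear. Handing in.

```bash
python3 -c "
from rig import *
print(sign_off(),sense()['clock'])"
```

```text
the job is handed in; nothing more can be done
the job is handed in; nothing more can be done
```

The job is handed in, at about 21.5 s on the clock. The knife is clamped in the stand with its nose against the stop, and the gripper is open and clear above.

- **Knife:** I slid it nose first between the guides until it met the orange stop. The highest push I read there was about 7 N, over your 5 N but well under 15 N. I then laid it on the rail and let go.
- **Cap:** One grasp turned it 5.12 rad clockwise. The torque rose from about 0.14 to about 0.27 N m at roughly 3.9 rad. From there it slipped about 1.25 rad, within your eighth to three-eighths limits and a little short of the 1.57 quarter turn. The exact start of slipping is only known to the 0.32 rad between torque readings, so the slip lies between about 1.2 and 1.6 rad.

**Last checks:**
- The white mark on the cap turned 5.10 rad, so the fingers did not slip on it.
- In the last picture the handle lies straight on the rail and the blade is between the guides. The nose itself was not in view, so contact with the stop was checked only by force, before clamping.
- None of the checks failed. I did not compare the other objects before and after, but the arm went near none of them.

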